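Walk the tall tub back to the kerb

ROBOT

A 6-joint arm with a two-finger parallel gripper is mounted at the origin on the work surface. World frame = base frame: x ahead of the robot, y to its left, z up, the work surface at z = 0. Lengths are in m, angles in rad, forces in N, time in s.
With the tool pointing down it reaches from about 0.35 to 0.725 m from the base axis. Payload 4.3 kg.
Tool frame: the origin (TCP) lies on the front face of the gripper's body, between the roots of the fingers; the fingertips stand 73 mm ahead of it and the grasp point (between the pads) lies 54 mm ahead of it; z points along the fingers, y is the line along which they close (so a half turn about z gives the same grasp; the last joint's range is limited). The gripper opens to 85 mm and grips with 20 to 120 N. Pads are 22 mm wide; open, the fingers measure 114 mm over their backs; the gripper's body (76 mm by 85 mm) begins 54 mm behind the grasp point. The pads swing forward as they close: fully open they stand 13 mm farther back than shut.
Start: joints at [-1.227, 0.377, 0.081, 1.274, 0, 1.46], TCP at [0.252, -0.517, 0.304] pointing down, gripper open.
Joint ranges: [-2.72, 2.72], [-0.84, 1.66], [-1.02, 1.22], [-1.77, 2.12], [-1.37, 1.28], [-3.14, 3.14]. Speed limits (rad/s): [2.57, 2.57, 3.14, 3.14, 3.14, 3.14].

INTERFACE

Orientations are given as a unit quaternion [x, y, z, w].
In Python, from cell import sense, read_camera, calibration, close_job gives the robot as it stands.
- The arm moves only by the shell command python3 -m jog 'ROWS' [FORCE]. ROWS is JSON, a list of rows, each a list of 7 numbers: the opening, from 0 (shut) to 1 (fully open), then the shift along the tool's x, y, z in m, then the turn, a rotation vector about the tool's x, y, z in rad. In form: [[claw, dx, dy, dz, wx, wy, wz], ...]. A call has 1 to 10 rows; each row is the pose to reach, as a shift and turn from the pose commanded when the call began, along the tool's axes at that moment; what a row does not reach only later rows make up. A row lasts 1/12 s, in which the tool goes at most 41.7 mm and 7.16 degrees, less where a joint would pass 70% of its speed; a pose out of reach is approached as far as the arm can. A call with a gripper value outside its range is refused whole. The fingers move at their own pace and stop on an object; FORCE is the grip in N (left out, the last holds). Time passes only in rows, so rows that repeat a pose let the fingers close. It gives the time, the measured TCP pose, the force, the opening and the grip force at its end, in the units of the state.
- sense(): the state, without advancing time (a new reading comes with each control period).
- read_camera(name): name is "scene" or "top"; returns (picture, depth): 480x640x3 uint8, red, green, blue; 480x640 float32, m along the optical axis (not along the pixel's ray), 0 where there is no reading.
- calibration(name): a dict with "intrinsics" (3x3 intrinsics, pixels), "D" ([k1, k2, p1, p2, k3] as OpenCV has them; the pictures are not rectified), "T" (4x4, takes a point from camera to world coordinates). Camera axes: x right, y up, looking along -z (the intrinsics and any distortion apply to the point x, -y, -z); pixel columns grow to the right and rows downward; lengths in m; the calibration is good to about 2 mm. A picture is of the moment at which its call begins. calibration takes no time and is no camera call.
- close_job(): hands the job in; it is judged then, once.
The state is a dict: "time_s": time; "joints": joint angles; "qd": joint speeds; "effort": joint torques, N m; "eef_pos": TCP position; "tcp_rot": TCP orientation; "contact_force": force on the tool from outside, world axes, zero at the start; "wrist_torque": the same for the moment, N m; "finger_gap": finger opening in m; "grasp_force": force on a finger pad.
Only numpy, scipy, OpenCV 4.12 (cv2) and the standard library are available. Lean on these libraries where they do the work, as an engineer would, in place of code of your own. Each camera call takes 0.05 s, during which the arm holds its last target. There are 200 camera calls.

TASK

Walk the tall lidded tub back to the steel kerb on its bottom corners: take it by the ear at one end, tip that end up a finger's breadth, swing it forward round the other end and set it down, then let go, take the other ear and do the same, as often as it needs. It must finish standing flat with its far side flush against the kerb at both corners and neither end sticking out past the kerb. Never lift the tub clear of the tiles, topple it or ram the kerb, and leave the other things where they are.

Things in the scene. Friction and masses are not known exactly. Their poses are not given: they have to be found in the camera images.
- tub: tall white tub with screwed-on grey lid, one rigid loose piece, 0.64 to 0.96 kg: 80 mm deep (x), 140 long (y), 200 tall to the lid's top; lid 15 thick, overhanging 3 mm all round. Origin: centre of underside; x points roughly to the kerb, y to its left end, z up. On the lid two upright ears, each 14 mm thick (x), 36 long (y), 40 high, centred 50 mm left and right of the middle
- left_ear (a point): grip point in the tub's left ear, tub frame (0, 50, 224) mm, 16 mm below the top of the ear and 24 mm above the lid; pinch it along the tub's x
- right_ear (a point): the same in the right ear, tub frame (0, -50, 224) mm
- left_far (a point): bottom corner of the tub, tub frame (40, 70, 0) mm: left end, kerb side
- right_far (a point): bottom corner of the tub, tub frame (40, -70, 0) mm: right end, kerb side
- left_near (a point): bottom corner of the tub, tub frame (-40, 70, 0) mm: left end, robot side
- right_near (a point): bottom corner of the tub, tub frame (-40, -70, 0) mm: right end, robot side
- kerb: straight stainless bar fixed on the tiles beyond the tub: 30 mm thick (x), 240 mm long (y), 30 mm high. Origin at the centre of its underside; its x points away from the robot, so the face to stand against is at x = -15 mm in its frame. At the start 70 to 120 mm of travel remain and the tub is skewed by up to 0.2 rad either way.
- filter: round black pleated filter, 88 mm across, 55 mm high, standing beside the kerb's left end; leave alone. Origin at the centre of its underside
- brush: bottle brush with a wooden handle, 260 mm long, 29 mm thick, lying; leave alone. Origin on the underside near the middle
- scraper: orange silicone scraper, 175 mm long, 60 mm wide, lying flat to the right of the tub; leave alone. Origin on its underside
- spray: white bottle, 64 mm across, 170 mm high; leave alone. Origin at the centre of its underside
- jar: glass jar, 68 mm across, 80 mm high; leave alone. Origin at the centre of its underside
- beaker: grey plastic beaker, 76 mm across, 90 mm high; leave alone. Origin at the centre of its underside
- soap: brown soap block 60 x 90 x 28 mm; leave alone. Origin at the centre of its underside
Things that resemble listed ones, but are neither listed nor needed, are in the scene too. What is shaped like the kerb but red or turquoise is not meant.

How it is judged:
On the way, in this order (a step that is already met when the one before it is completed fails the run):
1. one end of the tub is up (both its corners over 10 mm) and has moved over 30 mm, the other end is still on the tiles within 50 mm of where it began (((height (world z) of each of right_far, right_near above 0.01 m and height (world z) of any of left_far, left_near below 0.006 m and distance of each of right_near, right_far from where it was at the start of the episode above 0.03 m and distance of left_near from where it was at the start of the episode below 0.05 m) or (height (world z) of each of left_far, left_near above 0.01 m and height (world z) of any of right_far, right_near below 0.006 m and distance of each of left_near, left_far from where it was at the start of the episode above 0.03 m and distance of right_near from where it was at the start of the episode below 0.05 m))), for 0.1 s.
2. the tub is set down flat and let go of (angle between tub's own z axis and vertical below 0.03 rad and contact force between the fingers and tub below 0.1 N), for 0.1 s.
3. an end is up over 10 mm with the other end on the tiles, and now both ends have moved over 30 mm (((height (world z) of each of right_far, right_near above 0.01 m and height (world z) of any of left_far, left_near below 0.006 m and distance of each of left_far, right_far from where it was at the start of the episode above 0.03 m) or (height (world z) of each of left_far, left_near above 0.01 m and height (world z) of any of right_far, right_near below 0.006 m and distance of each of left_far, right_far from where it was at the start of the episode above 0.03 m))), for 0.1 s.
At the end, for the whole second after the job is handed in: The tub stands flat (within 0.03 rad, all four corners within 4 mm of the tiles), at rest and released, both far bottom corners within 6 mm of the kerb's face and within the kerb's length (x of each of left_far, right_far in the frame of kerb above -0.021 m and y of left_far in the frame of kerb between -0.12 and 0.12 m and y of right_far in the frame of kerb between -0.12 and 0.12 m and height (world z) of each of left_far, right_far, left_near, right_near below 0.004 m and angle between tub's own z axis and vertical below 0.03 rad and linear speed of tub below 0.02 m/s); the robot touches nothing.
It fails at once if the tub is lifted clear: all four bottom corners more than 10 mm above the tiles (height (world z) of each of left_far, right_far, left_near, right_near above 0.01 m).
It fails at once if the tub is toppled (over 0.6 rad) (angle between tub's own z axis and vertical above 0.6 rad).
It fails at once if the kerb is rammed (over 30 N) (contact force between tub and kerb above 30 N).
It fails at once if another thing is moved over 20 mm (distance of any of filter, brush, scraper, spray, jar, beaker, soap from where it was at the start of the episode above 0.02 m).
It also fails if it takes over 72 s, if anything falls off the work surface, if the arm or the gripper's body presses on something with over 40 N, if the wrist force passes 120 N, or if a joint passes its speed limit or range.

## Working session

There is one attempt and no reset: what is moved stays moved. The work goes in short steps, Python scripts to look and compute and a shell command to move; the robot and the scene stay as the last step left them, time stands still between calls to the robot, and variables do not carry over. Pictures are saved under pics/ and viewed, at most 10 in all, crops included, and the job is handed in when it is done.

```bash
ls; mkdir -p pics; cat > h.py <<'E'
import numpy as np,cv2
from cell import sense,read_camera,calibration,close_job
def cloud(name):
    im,d=read_camera(name); c=calibration(name); K=np.array(c["intrinsics"],float);D=np.array(c["D"],float);T=np.array(c["T"])
    v,u=np.mgrid[0:480,0:640]; p=cv2.undistortPoints(np.stack([u,v],-1).reshape(-1,1,2).astype(np.float64),K,D).reshape(480,640,2)
    P=np.stack([p[...,0]*d,-p[...,1]*d,-d],-1)@T[:3,:3].T+T[:3,3]
    P[d==0]=np.nan
    return im,P
def save(n,im): cv2.imwrite('pics/'+n,im[...,::-1])
E
python3 - <<'E'
from h import *
for n in("scene","top"):
    im,P=cloud(n); save(n+'.png',im); np.save(n,P); print(n,np.round(calibration(n)["T"],2).tolist())
print(sense())
E
```

```text
pics
scene [[0.09, -0.59, 0.8, 1.56], [1.0, 0.04, -0.08, -0.11], [0.02, 0.81, 0.59, 0.93], [0.0, 0.0, 0.0, 1.0]]
top [[0.0, 1.0, -0.09, 0.35], [-1.0, 0.0, 0.01, -0.01], [0.01, 0.09, 1.0, 1.73], [0.0, 0.0, 0.0, 1.0]]
{'time_s': 0.1, 'joints': array([-1.22732366e+00,  3.77980829e-01,  7.97559628e-02,  1.27441829e+00,
        1.05989571e-05,  1.46050020e+00]), 'qd': array([ 0.00052432, -0.00243727,  0.00332931,  0.00079044,  0.00270487,
       -0.00045943]), 'effort': array([ 1.40819640e-03, -4.64692891e+01,  2.70583248e+01,  1.20265022e-02,
       -1.38934683e-04, -3.40222059e-06]), 'eef_pos': array([ 0.2519068 , -0.51636529,  0.30305807]), 'tcp_rot': array([ 9.74371542e-01,  2.24942759e-01, -1.02151957e-04, -9.17761227e-04]), 'contact_force': array([-0.56793808, -0.91877114,  0.0044431 ]), 'wrist_torque': array([-0.02262419, -0.00623745, -0.00447105]), 'grasp_force': 0.0, 'finger_gap': 0.08529556520398347}
```

View pics/scene.png

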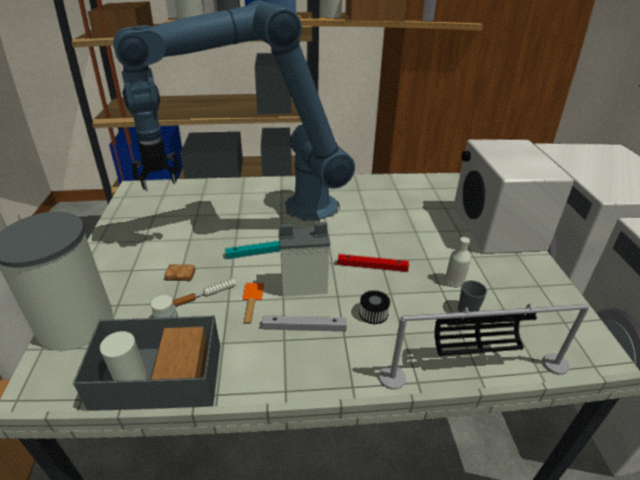

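View pics/top.png

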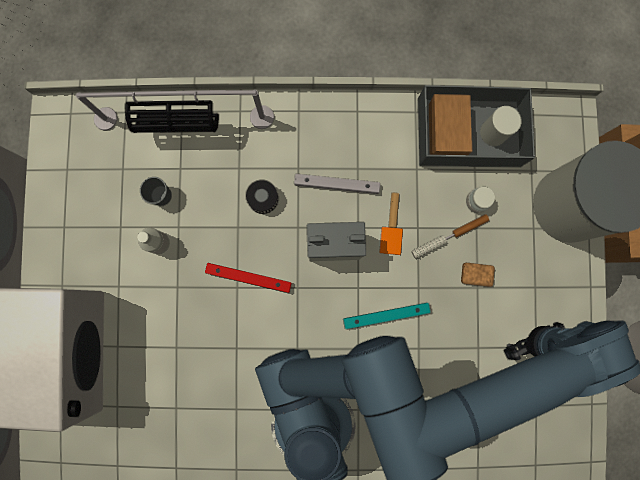

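The top view shows the tub's lid with two ears at (336,240) and the stainless kerb at (338,184). Possible mix-ups are the red bar (250,278), the turquoise bar (388,316) and the large grey-lidded bin (600,190). I choose the small tub and the grey bar, and will check both in one crop.

```bash
cat >> h.py <<'E'
def rect(pts):
    (c,(w,h),a)=cv2.minAreaRect((pts[:,:2]*1000).astype(np.float32)); 
    if w<h: w,h,a=h,w,a+90
    a=np.radians(a); a=(a)%np.pi   # long axis dir; want near +y
    return np.array(c)/1000,w,h,a-np.pi/2   # yaw of x axis
def roi(P,x0,x1,y0,y1,z0,z1):
    m=(P[...,0]>x0)&(P[...,0]<x1)&(P[...,1]>y0)&(P[...,1]<y1)&(P[...,2]>z0)&(P[...,2]<z1)
    return m
E
python3 - <<'E'
from h import *
for n in("top","scene"):
    P=np.load(n+'.npy'); 
    print(n,P[240,336],P[184,338]) if n=="top" else 0
P=np.load('top.npy')
c=P[240,336]
for n in("top","scene"):
    P=np.load(n+'.npy'); c_=c
    for nm,z0,z1 in(("lid",.19,.21),("ears",.222,.26)):
        m=roi(P,c[0]-.12,c[0]+.12,c[1]-.13,c[1]+.13,z0,z1); print(n,nm,m.sum(),rect(P[m]),np.nanmedian(P[m],0))
        if nm=="ears":
            y=P[m]; 
            for s in (y[:,1]>c[1],y[:,1]<c[1]): print('  ear',y[s].mean(0),rect(y[s]))
    k=np.load('top.npy')[184,338]
    m=roi(P,k[0]-.06,k[0]+.06,k[1]-.17,k[1]+.16,.022,.04); print('kerb',m.sum(),rect(P[m]))
im=cv2.imread('pics/top.png')[150:280,220:440]; cv2.imwrite('pics/crop.png',cv2.resize(im,None,fx=3.5,fy=3.5))
E
```

```text
top [ 0.49508918 -0.05846905  0.19984994] [ 0.66692412 -0.0697834   0.03456945]
top lid 1802 (array([ 0.49751828, -0.05801928]), 146.39024353027344, 86.6769790649414, np.float64(0.03525134372656491)) [ 0.49265041 -0.05824842  0.20044936]
top ears 181 (array([ 0.49763757, -0.05860408]), 133.9734344482422, 14.742548942565918, np.float64(0.03341004247126267)) [ 0.49631177 -0.09104952  0.23975265]
  ear [ 0.49471252 -0.00839992  0.23986703] (array([ 0.4947482 , -0.00876967]), 33.98054504394531, 12.462541580200195, np.float64(0.011565992100916578))
  ear [ 0.49833144 -0.10815799  0.23890841] (array([ 0.49938565, -0.10808562]), 34.799861907958984, 14.691274642944336, np.float64(0.017122773422718396))
kerb 928 (array([ 0.66735724, -0.09268819]), 294.8385925292969, 41.39443588256836, np.float64(-0.15015168541975754))
scene lid 794 (array([ 0.50375873, -0.05720339]), 145.58258056640625, 88.44776916503906, np.float64(0.03621723064204474)) [ 0.51876372 -0.05726423  0.19902271]
scene ears 176 (array([ 0.50204501, -0.05752103]), 133.88623046875, 20.405471801757812, np.float64(0.046346609621242374)) [ 0.5057398  -0.08970047  0.23381644]
  ear [ 0.50375116 -0.00797879  0.23281012] (array([ 0.50186823, -0.00729858]), 32.878631591796875, 15.298096656799316, np.float64(0.001396491325532656))
  ear [ 0.50676282 -0.1061588   0.23270737] (array([ 0.50436929, -0.10706078]), 35.37727355957031, 18.469799041748047, np.float64(0.1442637691447286))
kerb 750 (array([ 0.67749341, -0.06568548]), 239.41827392578125, 35.54766845703125, np.float64(-0.10811595129978335))
```

View pics/crop.png

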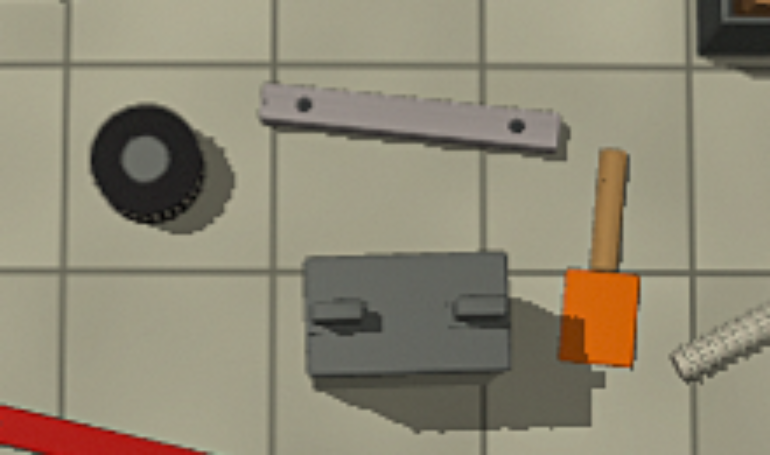

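The crop confirms the tub (two ears at about (340,312) and (480,305)), the stainless bar above it with two dark holes, and the scraper close by the tub's right end. Next I'll refine the kerb position with a colour mask and write a planner that turns tub motions into tool rows.

```bash
cat > plan.py <<'E'
import numpy as np,sys
from scipy.spatial.transform import Rotation as R
from cell import sense
def T(r,p): M=np.eye(4);M[:3,:3]=r.as_matrix();M[:3,3]=p;return M
def tool(): s=sense();return T(R.from_quat(s["tcp_rot"]),s["eef_pos"])
def rows(A,targets,claw):
    out=[]
    for B in targets:
        D=np.linalg.inv(A)@B; out.append([claw]+[round(float(v),3) for v in D[:3,3]]+[round(float(v),3) for v in R.from_matrix(D[:3,:3]).as_rotvec()])
    return str(out).replace(' ','')
def tub(c,yaw): return T(R.from_euler('z',yaw),[c[0],c[1],0])
def grip(M,side,up=0): # tool pose holding ear in tub pose M; tool y=tub x, z down, x = tub y
    r=R.from_matrix([[0,1,0],[1,0,0],[0,0,-1]])
    return M@T(r,[0,.05*side,.224+.054+up])
def move(M0,pivside,tilt,dyaw,dx=0):
    """tub pose after tilting up the end opposite pivside about pivot edge and yawing about pivot edge centre"""
    piv=M0@np.array([0,.07*pivside,0,1]); L=np.eye(4);L[:3,3]=[0,-.07*pivside,0]
    y0=np.arctan2(M0[1,0],M0[0,0])
    return T(R.from_euler('z',y0+dyaw)*R.from_euler('x',tilt*(1 if pivside<0 else -1)),piv[:3]+[dx,0,0])@L
E
python3 - <<'E'
from h import *; from plan import *
for n in("top","scene"):
    P=np.load(n+'.npy'); im=cv2.imread(f'pics/{n}.png'); sat=cv2.cvtColor(im,cv2.COLOR_BGR2HSV)[...,1]
    m=roi(P,.6,.75,-.22,.08,.024,.045)&(sat<45)
    m=cv2.morphologyEx(m.astype(np.uint8),cv2.MORPH_OPEN,np.ones((3,3)))>0
    q=P[m]; print(n,m.sum(),rect(q), np.median(q[:,2]))
    a=rect(q)[3]; ry=np.array([-np.sin(a),np.cos(a)]); rx=np.array([np.cos(a),np.sin(a)])
    print(np.percentile(q[:,:2]@rx,[2,50,98]),np.percentile(q[:,:2]@ry,[1,99]))
    sc=roi(P,.4,.65,-.25,-.13,.004,.03)&(sat>190); print('scraper',np.nanmin(P[sc],0),np.nanmax(P[sc],0))
M=tub((.499,-.058),.035)
A=tool(); B=grip(M,-1,.05)
print(B.round(3).tolist()); print(rows(A,[B],1)); print((T(R.identity(),[0,0,0])@A).round(3).tolist())
E
```

```text
top 778 (array([ 0.67161908, -0.06669216]), 238.64964294433594, 31.291139602661133, np.float64(-0.09913124473018287)) 0.030250913819687475
[0.66022526 0.67404683 0.68937837] [-0.11568812  0.11317725]
scraper [ 0.4744155  -0.24794681  0.00408559] [ 0.55088926 -0.18740262  0.02165616]
scene 672 (array([ 0.67730518, -0.06566503]), 239.41827392578125, 35.168880462646484, np.float64(-0.10811595129978335)) 0.028615225784884735
[0.66516276 0.68177012 0.69570485] [-0.10880558  0.12679993]
scraper [ 0.48228267 -0.2466512   0.00406361] [ 0.55781632 -0.18883122  0.01312229]
[[-0.035, 0.999, 0.0, 0.501], [0.999, 0.035, 0.0, -0.108], [0.0, 0.0, -1.0, 0.328], [0.0, 0.0, 0.0, 1.0]]
[[1,0.403,-0.258,-0.024,-0.002,-0.001,-1.152]]
[[0.899, 0.438, -0.001, 0.252], [0.438, -0.899, 0.002, -0.516], [0.0, -0.002, -1.0, 0.303], [0.0, 0.0, 0.0, 1.0]]
```

```bash
python3 - <<'E'
from plan import *
M=tub((.500,-.058),.035); print(rows(tool(),[grip(M,1,.06)],1))
E
```

```text
[[1,0.444,-0.349,-0.034,-0.002,-0.001,-1.152]]
```

```bash
python3 -m jog '[[1,0.04,-0.03,-0.034,0,0,-0.1],[1,0.444,-0.349,-0.034,0,0,-1.152],[1,0.444,-0.349,-0.034,0,0,-1.152],[1,0.444,-0.349,-0.034,0,0,-1.152],[1,0.444,-0.349,-0.034,0,0,-1.152],[1,0.444,-0.349,-0.034,0,0,-1.152],[1,0.444,-0.349,-0.034,0,0,-1.152],[1,0.444,-0.349,-0.034,0,0,-1.152],[1,0.444,-0.349,-0.034,0,0,-1.152],[1,0.444,-0.349,-0.034,0,0,-1.152]]' 60; python3 - <<'E'
from plan import *
M=tub((.500,-.058),.035); print(sense()["joints"],rows(tool(),[grip(M,1,.06)],1))
E
```

```text
time_s: 0.93
eef_pos: [0.4308, -0.1464, 0.3346]
tcp_rot: [0.693, 0.721, -0.0, -0.0]
contact_force: [1.1, 0.3, -0.2]
finger_gap: 0.0853
grasp_force: 0.0
[-4.67101304e-01  1.26159716e-01 -1.71063202e-01  1.27387980e+00
 -1.07316630e-04  1.06401215e+00] [[1,0.136,0.073,-0.003,-0.0,-0.0,0.005]]
```

```bash
python3 -m jog '[[1,0.034,0.018,-0.003,0,0,0.005],[1,0.068,0.036,-0.003,0,0,0.005],[1,0.1,0.055,-0.003,0,0,0.005],[1,0.125,0.07,-0.003,0,0,0.005],[1,0.136,0.073,-0.003,0,0,0.005],[1,0.136,0.073,-0.003,0,0,0.005],[1,0.136,0.073,-0.003,0,0,0.005]]' ; python3 - <<'E'
from plan import *
from h import *
im,P=cloud("scene")
c=(.5,-.058)
m=roi(P,.46,.55,-.05,.03,.215,.243); q=P[m]; print(m.sum(),q.mean(0),np.percentile(q,[2,98],axis=0).round(4)); save('s2.png',cv2.resize(im[170:320,220:400],None,fx=4,fy=4))
M=tub((.500,-.058),.035); A=tool(); print(A[:3,3]); print(rows(A,[grip(M,1,.06)],1))
E
```

```text
time_s: 1.52
eef_pos: [0.4984, -0.01, 0.3374]
tcp_rot: [0.696, 0.718, -0.001, -0.0]
contact_force: [0.0, -0.4, -0.3]
finger_gap: 0.0853
grasp_force: 0.0
107 [ 0.50423374 -0.00764333  0.22994602] [[ 0.4954 -0.0237  0.2161]
 [ 0.5098  0.0086  0.2398]]
[ 0.49825079 -0.01067362  0.33748473]
[[1,0.003,0.0,-0.001,-0.001,0.001,-0.005]]
```

View pics/s2.png

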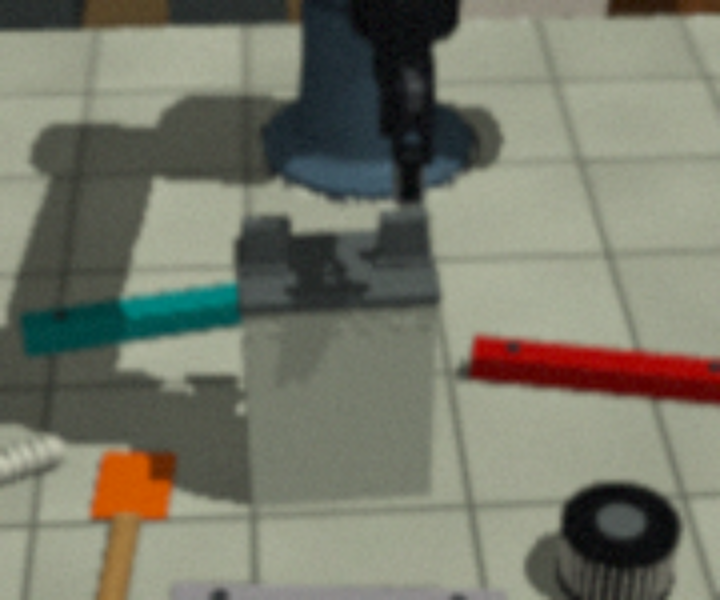

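The crop shows the fingers right above the left ear at (405,225), so I'll lower and close.

```bash
python3 -m jog '[[1,0.003,0,0.02,0,0,0],[1,0.003,0,0.04,0,0,0],[1,0.003,0,0.057,0,0,0],[1,0.003,0,0.057,0,0,0],[0.5,0.003,0,0.057,0,0,0],[0,0.003,0,0.057,0,0,0],[0,0.003,0,0.057,0,0,0],[0,0.003,0,0.057,0,0,0],[0,0.003,0,0.057,0,0,0],[0,0.003,0,0.057,0,0,0]]' 60; python3 -m jog '[[0,0,0,0,0,0,0],[0,0,0,0,0,0,0],[0,0,0,0,0,0,0]]'
```

```text
time_s: 2.4
eef_pos: [0.4989, -0.0071, 0.2815]
tcp_rot: [0.696, 0.718, 0.0, 0.0]
contact_force: [-10.1, 1.5, 12.5]
finger_gap: 0.013
grasp_force: 59.9
time_s: 2.65
eef_pos: [0.4987, -0.0069, 0.2814]
tcp_rot: [0.696, 0.718, 0.0, 0.0]
contact_force: [-2.5, 0.7, 6.5]
finger_gap: 0.0129
grasp_force: 60.0
```

```bash
cat >> plan.py <<'E'
def swing(c,yaw,piv,dyaw,tilt=.14,n=9,dx=0):
    """print three calls: tilt, swing, set down"""
    M0=tub(c,yaw); A0=tool(); f=lambda t,d,s=0: move(M0,piv,t,d,s)@np.linalg.inv(M0)@A0
    print('tilt ',rows(A0,[f(tilt*k/4,0) for k in (1,2,3,4)],0))
    print('swing',rows(f(tilt,0),[f(tilt,dyaw*k/n,dx*k/n) for k in range(1,n+1)],0))
    print('down ',rows(f(tilt,dyaw,dx),[f(tilt*(1-k/4),dyaw,dx) for k in (1,2,3,4)],0))
    E=move(M0,piv,0,dyaw,dx); print('end',E[:3,3].round(4),yaw+dyaw)
E
python3 -c "
from plan import *
swing((.4995,-.058),.035,-1,-.435)"
```

```text
tilt  [[0,-0.01,0.0,-0.004,0.0,0.035,0.0],[0,-0.02,0.0,-0.008,0.0,0.07,0.0],[0,-0.03,0.0,-0.011,0.001,0.105,0.0],[0,-0.04,0.0,-0.014,0.001,0.14,0.0]]
swing [[0,-0.0,0.004,-0.0,-0.007,0.0,0.048],[0,-0.0,0.008,-0.0,-0.013,0.0,0.096],[0,-0.001,0.012,-0.0,-0.02,0.0,0.144],[0,-0.002,0.015,-0.0,-0.027,0.0,0.191],[0,-0.002,0.019,-0.0,-0.034,0.0,0.239],[0,-0.003,0.023,-0.0,-0.04,0.0,0.287],[0,-0.005,0.027,-0.001,-0.047,0.0,0.335],[0,-0.006,0.03,-0.001,-0.054,0.0,0.383],[0,-0.008,0.034,-0.001,-0.061,0.0,0.431]]
down  [[0,0.01,-0.0,0.004,-0.0,-0.035,-0.0],[0,0.019,-0.0,0.009,-0.0,-0.07,-0.0],[0,0.029,-0.0,0.014,-0.001,-0.105,-0.0],[0,0.038,-0.0,0.02,-0.001,-0.14,-0.0]]
end [ 0.5292 -0.0635  0.    ] -0.4
```

```bash
python3 -m jog '[[0,-0.01,0,-0.004,0,0.035,0],[0,-0.02,0,-0.008,0,0.07,0],[0,-0.03,0,-0.011,0,0.105,0],[0,-0.04,0,-0.014,0,0.14,0],[0,-0.04,0,-0.014,0,0.14,0],[0,-0.04,0,-0.014,0,0.14,0]]' 90; python3 - <<'E'
from h import *
print(sense()["wrist_torque"]); im,P=cloud("scene"); save('s3.png',cv2.resize(im[170:360,200:420],None,fx=3.2,fy=3.1))
E
```

```text
time_s: 3.15
eef_pos: [0.5002, -0.047, 0.2952]
tcp_rot: [0.695, 0.715, 0.05, -0.051]
contact_force: [-1.5, 3.6, 4.3]
finger_gap: 0.0128
grasp_force: 88.7
[ 0.45211223  0.34710671 -0.03119132]
```

View pics/s3.png

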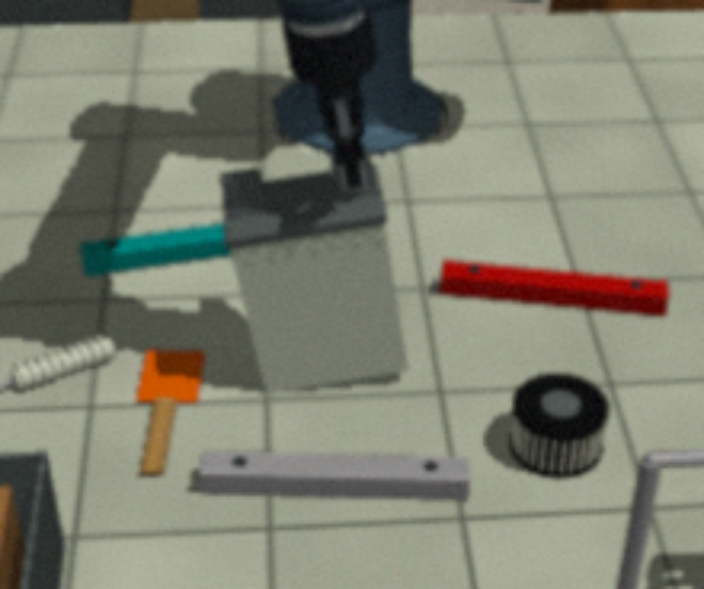

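The picture shows the tub tipped: its left bottom end at (400,375) is clear of the tiles and its right bottom corner at (270,388) is still down. Now the swing and set-down.

```bash
python3 -m jog '[[0,0,0.004,0,-0.007,0,0.048],[0,0,0.008,0,-0.013,0,0.096],[0,-0.001,0.012,0,-0.02,0,0.144],[0,-0.002,0.015,0,-0.027,0,0.191],[0,-0.002,0.019,0,-0.034,0,0.239],[0,-0.003,0.023,0,-0.04,0,0.287],[0,-0.005,0.027,-0.001,-0.047,0,0.335],[0,-0.006,0.03,-0.001,-0.054,0,0.383],[0,-0.008,0.034,-0.001,-0.061,0,0.431],[0,-0.008,0.034,-0.001,-0.061,0,0.431]]'
python3 -m jog '[[0,0,0,0,0,0,0],[0,0,0,0,0,0,0],[0,0,0,0,0,0,0],[0,0.01,0,0.004,0,-0.035,0],[0,0.019,0,0.009,0,-0.07,0],[0,0.029,0,0.014,0,-0.105,0],[0,0.038,0,0.019,0,-0.14,0],[0,0.038,0,0.02,0,-0.14,0],[0,0.038,0,0.02,0,-0.14,0]]'
python3 -c "from cell import sense;print(sense()['wrist_torque'])"
```

```text
time_s: 4.03
eef_pos: [0.5349, -0.0536, 0.2948]
tcp_rot: [0.833, 0.549, 0.059, -0.038]
contact_force: [0.1, 1.7, 3.5]
finger_gap: 0.0128
grasp_force: 88.6
time_s: 4.78
eef_pos: [0.5503, -0.0168, 0.2813]
tcp_rot: [0.834, 0.551, -0.0, 0.002]
contact_force: [-3.2, -1.1, 8.8]
finger_gap: 0.0124
grasp_force: 89.9
[-0.21071096  0.48500134 -0.10132436]
```

```bash
python3 -m jog '[[0.5,0,0,0,0,0,0],[1,0,0,0,0,0,0],[1,0,0,0,0,0,0],[1,0,0,0,0,0,0],[1,0,0,0,0,0,0],[1,0,0,-0.02,0,0,0],[1,0,0,-0.04,0,0,0],[1,0,0,-0.06,0,0,0],[1,0,0,-0.06,0,0,0]]'
cat >> h.py <<'E'
def tubfit(x=.53,y=-.06,h=.14):
    for n in("top","scene"):
        im,P=cloud(n)
        m=roi(P,x-h,x+h,y-h,y+h,.192,.208)
        lab=cv2.connectedComponentsWithStats(cv2.morphologyEx(m.astype(np.uint8),cv2.MORPH_CLOSE,np.ones((5,5))))
        k=1+np.argmax(lab[2][1:,4]); m&=lab[1]==k
        c,w,hh,a=rect(P[m]); a=(a+np.pi/2)%np.pi-np.pi/2
        print(n,m.sum(),c.round(4),round(w),round(hh),round(a,3)); save(f'fit_{n}.png',im)
E
python3 - <<'E'
from h import *
tubfit()
E
```

```text
time_s: 5.53
eef_pos: [0.5515, -0.0172, 0.344]
tcp_rot: [0.835, 0.55, 0.002, 0.002]
contact_force: [0.3, -0.1, 0.3]
finger_gap: 0.0853
grasp_force: 0.0
top 702 [ 0.514  -0.0991] 87 69 1.172
scene 796 [ 0.5354 -0.0629] 146 91 -0.413
```

```bash
python3 - <<'E'
from plan import *
c=np.array([.531,-.063]);y=-.402
M=tub(c,y); print(rows(tool(),[grip(M,-1,.063)],1))
K=np.array([.673,-.066]);ky=-.104;kx=np.array([np.cos(ky),np.sin(ky)]);kv=np.array([-kx[1],kx[0]])
yh=lambda a:np.array([-np.sin(a),np.cos(a)])
L=c+.07*yh(y)
for p in np.arange(.2,.6,.05):
    Rr=L-.14*yh(p); print(round(p,2),((Rr-K)@kx).round(4),((Rr-K)@kv).round(4))
E
```

```text
[[1,-0.1,0.0,-0.0,0.002,-0.0,-0.003]]
0.2 -0.0791 -0.0784
0.25 -0.0725 -0.0762
0.3 -0.066 -0.0736
0.35 -0.0596 -0.0707
0.4 -0.0534 -0.0674
0.45 -0.0473 -0.0639
0.5 -0.0415 -0.0601
0.55 -0.0358 -0.056
```

```bash
python3 -m jog '[[1,-0.03,0,0,0,0,0],[1,-0.065,0,0,0,0,0],[1,-0.1,0,0,0,0,0],[1,-0.1,0,0,0,0,0],[1,-0.1,0,0.03,0,0,0],[1,-0.1,0,0.06,0,0,0],[1,-0.1,0,0.063,0,0,0],[1,-0.1,0,0.063,0,0,0]]' 90
python3 -m jog '[[0.5,0,0,0,0,0,0],[0,0,0,0,0,0,0],[0,0,0,0,0,0,0],[0,0,0,0,0,0,0],[0,0,0,0,0,0,0],[0,0,0,0,0,0,0],[0,0,0,0,0,0,0],[0,0,0,0,0,0,0]]'
python3 -c "
from plan import *
A=tool();yaw=np.arctan2(A[1,1],A[0,1]);print(yaw,grip(tub((.531,-.063),-.402),-1)[:3,3])
swing((.531,-.063),-.402,1,.75,n=14)"
```

```text
time_s: 6.3
eef_pos: [0.5086, -0.1079, 0.2744]
tcp_rot: [0.835, 0.55, -0.002, -0.003]
contact_force: [-0.1, 0.4, 0.0]
finger_gap: 0.0854
grasp_force: 0.0
time_s: 6.97
eef_pos: [0.511, -0.1089, 0.278]
tcp_rot: [0.835, 0.55, 0.0, 0.001]
contact_force: [-0.5, -0.1, 6.2]
finger_gap: 0.0128
grasp_force: 88.7
-0.40521100738626376 [ 0.51143702 -0.10901402  0.278     ]
tilt  [[0,0.01,-0.0,-0.004,-0.0,-0.035,-0.0],[0,0.02,-0.0,-0.008,-0.0,-0.07,-0.0],[0,0.03,-0.0,-0.011,-0.0,-0.105,-0.0],[0,0.04,-0.0,-0.014,-0.0,-0.14,-0.0]]
swing [[0,0.0,0.004,-0.0,-0.007,0.0,-0.053],[0,0.0,0.009,-0.0,-0.015,0.0,-0.106],[0,0.001,0.013,-0.0,-0.022,0.0,-0.159],[0,0.002,0.017,-0.0,-0.03,0.0,-0.212],[0,0.003,0.021,-0.0,-0.037,0.001,-0.265],[0,0.004,0.025,-0.001,-0.045,0.001,-0.318],[0,0.005,0.029,-0.001,-0.052,0.001,-0.371],[0,0.007,0.033,-0.001,-0.06,0.001,-0.424],[0,0.009,0.037,-0.001,-0.067,0.001,-0.477],[0,0.011,0.041,-0.001,-0.075,0.001,-0.53],[0,0.013,0.045,-0.002,-0.082,0.001,-0.584],[0,0.016,0.048,-0.002,-0.09,0.001,-0.637],[0,0.018,0.051,-0.002,-0.097,0.001,-0.69],[0,0.021,0.055,-0.003,-0.105,0.002,-0.743]]
down  [[0,-0.01,0.0,0.004,0.0,0.035,0.0],[0,-0.019,0.0,0.009,0.0,0.07,0.0],[0,-0.028,0.0,0.014,0.0,0.105,0.0],[0,-0.038,0.0,0.019,0.0,0.14,0.0]]
end [ 0.5823 -0.0644  0.    ] 0.348
```

```bash
python3 -m jog '[[0,0.01,0,-0.004,0,-0.035,0],[0,0.02,0,-0.008,0,-0.07,0],[0,0.03,0,-0.011,0,-0.105,0],[0,0.04,0,-0.014,0,-0.14,0],[0,0.04,0,-0.014,0,-0.14,0],[0,0.04,0,-0.014,0,-0.14,0]]'
python3 -m jog '[[0,0,0.004,0,-0.007,0,-0.053],[0,0.001,0.013,0,-0.022,0,-0.159],[0,0.003,0.021,0,-0.037,0.001,-0.265],[0,0.005,0.029,-0.001,-0.052,0.001,-0.371],[0,0.009,0.037,-0.001,-0.067,0.001,-0.477],[0,0.013,0.045,-0.002,-0.082,0.001,-0.584],[0,0.018,0.051,-0.002,-0.097,0.001,-0.69],[0,0.021,0.055,-0.003,-0.105,0.002,-0.743],[0,0.021,0.055,-0.003,-0.105,0.002,-0.743],[0,0.021,0.055,-0.003,-0.105,0.002,-0.743]]'
python3 -m jog '[[0,-0.01,0,0.004,0,0.035,0],[0,-0.019,0,0.009,0,0.07,0],[0,-0.028,0,0.014,0,0.105,0],[0,-0.038,0,0.019,0,0.14,0],[0,-0.038,0,0.019,0,0.14,0],[0,-0.038,0,0.019,0,0.14,0]]'
python3 -m jog '[[0.5,0,0,0,0,0,0],[1,0,0,0,0,0,0],[1,0,0,0,0,0,0],[1,0,0,0,0,0,0],[1,0,0,0,0,0,0],[1,0,0,-0.02,0,0,0],[1,0,0,-0.04,0,0,0],[1,0,0,-0.06,0,0,0],[1,0,0,-0.06,0,0,0]]'
python3 -c "
from h import *
tubfit(.58,-.065)"
```

```text
time_s: 7.47
eef_pos: [0.5269, -0.0721, 0.2919]
tcp_rot: [0.833, 0.549, -0.059, 0.04]
contact_force: [-1.5, -3.0, 4.4]
finger_gap: 0.0128
grasp_force: 89.1
time_s: 8.3
eef_pos: [0.5853, -0.0741, 0.2911]
tcp_rot: [0.575, 0.816, -0.039, 0.057]
contact_force: [1.2, 0.2, 2.0]
finger_gap: 0.0128
grasp_force: 88.7
time_s: 8.8
eef_pos: [0.5994, -0.1134, 0.278]
tcp_rot: [0.576, 0.817, 0.001, 0.0]
contact_force: [0.3, 0.0, 2.6]
finger_gap: 0.013
grasp_force: 89.3
time_s: 9.55
eef_pos: [0.6002, -0.1124, 0.342]
tcp_rot: [0.575, 0.818, 0.002, 0.003]
contact_force: [0.1, -0.9, 1.0]
finger_gap: 0.0851
grasp_force: 0.0
top 657 [ 0.5718 -0.0392] 87 87 0.341
scene 886 [ 0.5868 -0.0667] 145 93 0.352
```

View pics/fit_scene.png

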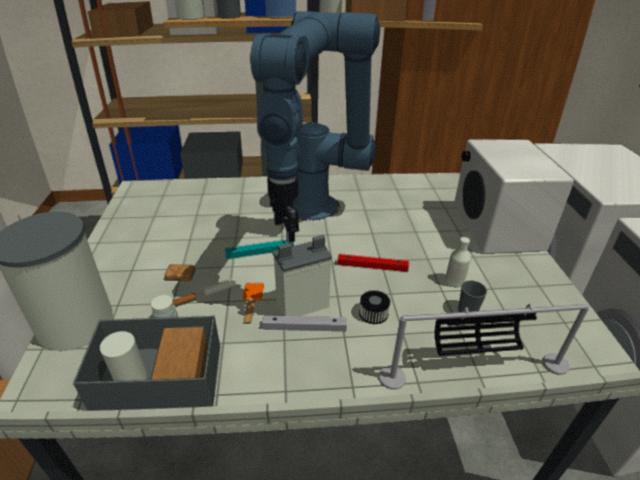

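The scene view shows the tub at (304,285) standing just short of the kerb (304,322), skewed, with its left end back. Next is the left ear.

```bash
python3 -m jog '[[1,0.03,0,0,0,0,0],[1,0.065,0,0,0,0,0],[1,0.1,0,0,0,0,0],[1,0.1,0,0,0,0,0],[1,0.1,0,0.03,0,0,0],[1,0.1,0,0.06,0,0,0],[1,0.1,0,0.064,0,0,0],[1,0.1,0,0.064,0,0,0]]' 90
python3 -m jog '[[0.5,0,0,0,0,0,0],[0,0,0,0,0,0,0],[0,0,0,0,0,0,0],[0,0,0,0,0,0,0],[0,0,0,0,0,0,0],[0,0,0,0,0,0,0],[0,0,0,0,0,0,0],[0,0,0,0,0,0,0]]'
python3 -c "
from plan import *
A=tool();yaw=np.arctan2(A[1,1],A[0,1]);print(yaw,grip(tub((.5825,-.066),.35),1)[:3,3])
swing((.5825,-.066),.35,-1,-.454,n=9)
K=np.array([.673,-.066]);ky=-.104;kx=np.array([np.cos(ky),np.sin(ky)])
M=tub((.5825,-.066),.35)
E=move(M,-1,0,-.454)
for m in (M,E): print([((m@[.04,s*.07,0,1])[:2]-K)@kx+.015 for s in (1,-1)])
"
```

```text
time_s: 10.32
eef_pos: [0.5629, -0.0178, 0.2707]
tcp_rot: [0.575, 0.818, -0.001, -0.004]
contact_force: [0.7, 0.3, 0.6]
finger_gap: 0.0856
grasp_force: 0.0
time_s: 10.98
eef_pos: [0.5655, -0.018, 0.2746]
tcp_rot: [0.575, 0.818, 0.001, 0.0]
contact_force: [-0.6, 0.5, 5.4]
finger_gap: 0.013
grasp_force: 88.7
0.34495771289898647 [ 0.56535511 -0.01903136  0.278     ]
tilt  [[0,-0.01,0.0,-0.004,0.0,0.035,0.0],[0,-0.019,0.0,-0.008,0.0,0.07,0.0],[0,-0.029,0.0,-0.011,0.001,0.105,0.0],[0,-0.039,0.0,-0.014,0.001,0.14,0.0]]
swing [[0,-0.0,0.004,-0.0,-0.007,-0.0,0.05],[0,-0.0,0.008,-0.0,-0.014,-0.0,0.1],[0,-0.001,0.012,-0.0,-0.021,-0.0,0.15],[0,-0.002,0.016,-0.0,-0.028,-0.0,0.2],[0,-0.003,0.02,-0.0,-0.035,-0.0,0.25],[0,-0.004,0.024,-0.0,-0.042,-0.0,0.3],[0,-0.005,0.028,-0.001,-0.05,-0.001,0.35],[0,-0.006,0.032,-0.001,-0.057,-0.001,0.4],[0,-0.008,0.036,-0.001,-0.064,-0.001,0.45]]
down  [[0,0.01,-0.0,0.004,-0.0,-0.035,-0.0],[0,0.019,-0.0,0.009,-0.0,-0.07,-0.0],[0,0.028,-0.0,0.014,-0.001,-0.105,-0.0],[0,0.037,-0.0,0.02,-0.001,-0.14,-0.0]]
end [ 0.6138 -0.0621  0.    ] -0.10400000000000004
[np.float64(-0.06976248364734389), np.float64(-0.008363546999869478)]
[np.float64(-0.004311548651415375), np.float64(-0.004311548651415271)]
```

```bash
python3 -m jog '[[0,-0.01,0,-0.004,0,0.035,0],[0,-0.019,0,-0.008,0,0.07,0],[0,-0.029,0,-0.011,0,0.105,0],[0,-0.039,0,-0.014,0,0.14,0],[0,-0.039,0,-0.014,0,0.14,0],[0,-0.039,0,-0.014,0,0.14,0]]'
python3 -m jog '[[0,0,0.004,0,-0.007,0,0.05],[0,0,0.008,0,-0.014,0,0.1],[0,-0.001,0.012,0,-0.021,0,0.15],[0,-0.002,0.016,0,-0.028,0,0.2],[0,-0.003,0.02,0,-0.035,0,0.25],[0,-0.004,0.024,0,-0.042,0,0.3],[0,-0.005,0.028,-0.001,-0.05,-0.001,0.35],[0,-0.006,0.032,-0.001,-0.057,-0.001,0.4],[0,-0.007,0.034,-0.001,-0.06,-0.001,0.425],[0,-0.008,0.036,-0.001,-0.064,-0.001,0.45]]'
python3 -m jog '[[0,0,0,0,0,0,0],[0,0,0,0,0,0,0],[0,0.01,0,0.004,0,-0.035,0],[0,0.019,0,0.009,0,-0.07,0],[0,0.028,0,0.014,0,-0.105,0],[0,0.037,0,0.02,0,-0.14,0],[0,0.037,0,0.02,0,-0.14,0],[0,0.037,0,0.02,0,-0.14,0]]'
python3 - <<'E'
from h import *
from plan import *
A=tool(); print(A[:3,3],np.arctan2(A[1,1],A[0,1]))
tubfit(.61,-.065)
im=cv2.imread('pics/fit_scene.png'); cv2.imwrite('pics/c4.png',cv2.resize(im[230:345,240:400],None,fx=5,fy=5,interpolation=cv2.INTER_CUBIC))
E
```

```text
time_s: 11.48
eef_pos: [0.5787, -0.0548, 0.2887]
tcp_rot: [0.574, 0.816, 0.042, -0.058]
contact_force: [-2.5, 3.6, 6.7]
finger_gap: 0.0129
grasp_force: 89.9
time_s: 12.32
eef_pos: [0.6153, -0.0504, 0.288]
tcp_rot: [0.743, 0.665, 0.053, -0.046]
contact_force: [-0.5, 0.2, 3.4]
finger_gap: 0.0127
grasp_force: 89.5
time_s: 12.98
eef_pos: [0.62, -0.0105, 0.2747]
tcp_rot: [0.744, 0.668, 0.001, 0.002]
contact_force: [-0.1, -2.4, 8.3]
finger_gap: 0.0129
grasp_force: 90.2
[ 0.62004451 -0.01047054  0.27473232] -0.10717888167047376
top 818 [ 0.6099 -0.0988] 88 73 1.464
scene 895 [ 0.6182 -0.063 ] 145 90 -0.102
```

View pics/c4.png

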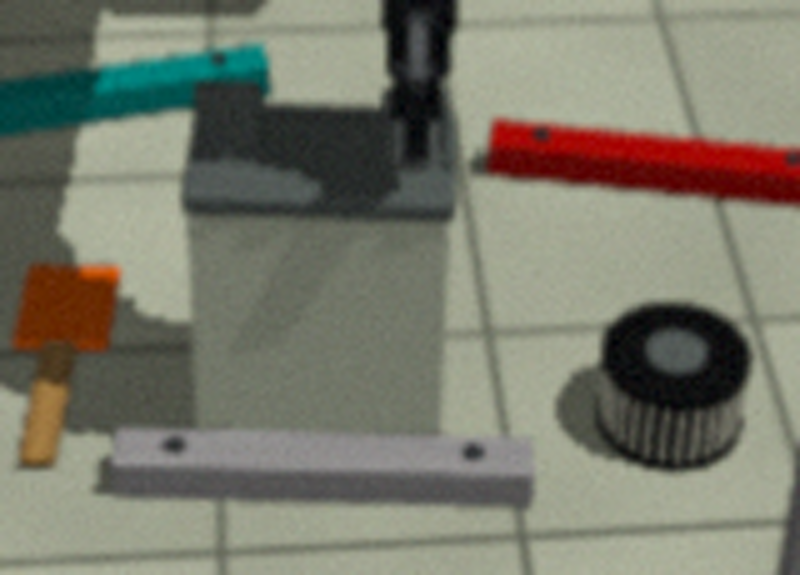

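The tub (320,320) is flat and nearly parallel to the kerb (320,465), with a gap of a few millimetres left. I'll ease it forward in small steps, watching the force.

```bash
python3 -m jog '[[0,0,0.0005,0,0,0,0],[0,0,0.001,0,0,0,0],[0,0,0.0015,0,0,0,0],[0,0,0.002,0,0,0,0],[0,0,0.002,0,0,0,0],[0,0,0.002,0,0,0,0]]' | grep -E "pos|contact"
python3 -m jog '[[0,0,0.0003,0,0,0,0],[0,0,0.0006,0,0,0,0],[0,0,0.001,0,0,0,0],[0,0,0.001,0,0,0,0]]'| grep -E "pos|contact"
```

```text
eef_pos: [0.6209, -0.0111, 0.2747]
contact_force: [-3.5, -1.8, 11.2]
eef_pos: [0.6214, -0.0111, 0.2748]
contact_force: [-6.0, -1.1, 12.5]
```

```bash
python3 -m jog '[[0,0,0.0003,-0.0005,0,0,0],[0,0,0.0006,-0.001,0,0,0],[0,0,0.001,-0.001,0,0,0],[0,0,0.001,-0.001,0,0,0]]' | grep -E "pos|contact|rot"
python3 -m jog '[[0,0,0.0003,0,0,0,0],[0,0,0.0006,0,0,0,0],[0,0,0.001,0,0,0,0],[0,0,0.001,0,0,0,0]]'| grep -E "pos|contact|rot"
python3 -c "from cell import sense;print(sense()['wrist_torque'])"
```

```text
eef_pos: [0.622, -0.0111, 0.2749]
tcp_rot: [0.745, 0.668, 0.0, -0.001]
contact_force: [-5.4, -0.6, 9.0]
eef_pos: [0.6225, -0.0112, 0.275]
tcp_rot: [0.745, 0.668, 0.0, -0.001]
contact_force: [-5.1, -0.4, 10.4]
[0.31301533 1.6821728  0.05393517]
```

```bash
for i in 1 2; do :; done
python3 -m jog '[[0,0,0.0003,-0.0005,0,0,0],[0,0,0.0006,-0.001,0,0,0],[0,0,0.001,-0.001,0,0,0],[0,0,0.001,-0.001,0,0,0]]' | grep -E "pos|contact|rot"
python3 -m jog '[[0,0,0.0003,0,0,0,0],[0,0,0.0006,0,0,0,0],[0,0,0.001,0,0,0,0],[0,0,0.001,0,0,0,0]]'| grep -E "pos|contact|rot"
python3 - <<'E'
from h import *
print(sense()['wrist_torque']);tubfit(.61,-.065)
im=cv2.imread('pics/fit_top.png'); cv2.imwrite('pics/c5.png',cv2.resize(im[160:250,270:410],None,fx=5.5,fy=5.5,interpolation=cv2.INTER_CUBIC))
E
```

```text
eef_pos: [0.6232, -0.0112, 0.275]
tcp_rot: [0.745, 0.668, -0.0, -0.002]
contact_force: [-5.7, -0.5, 8.0]
eef_pos: [0.6238, -0.0113, 0.2751]
tcp_rot: [0.745, 0.668, -0.001, -0.002]
contact_force: [-7.8, 0.2, 7.6]
[ 0.30861208  2.19599372 -0.02750168]
top 805 [ 0.6122 -0.1   ] 88 72 1.454
scene 914 [ 0.6236 -0.0635] 144 89 -0.099
```

```bash
python3 -m jog '[[0,0,0.0005,0,0,0,0],[0,0,0.001,0,0,0,0],[0,0,0.001,0,0,0,0],[0,0,0.001,0,0,0,0]]' | grep -E "pos|contact|rot"
python3 -m jog '[[0,0,0.0005,0,0,0,0],[0,0,0.001,0,0,0,0],[0,0,0.001,0,0,0,0],[0,0,0.001,0,0,0,0]]'| grep -E "pos|contact|rot"
python3 -c "from cell import sense;print(sense()['wrist_torque'])"
```

```text
eef_pos: [0.6243, -0.0113, 0.2752]
tcp_rot: [0.745, 0.668, -0.001, -0.002]
contact_force: [-7.6, -0.5, 10.0]
eef_pos: [0.6249, -0.0114, 0.2753]
tcp_rot: [0.744, 0.668, -0.001, -0.003]
contact_force: [-9.2, 0.8, 11.0]
[0.443049   2.98792901 0.07425876]
```

View pics/c5.png

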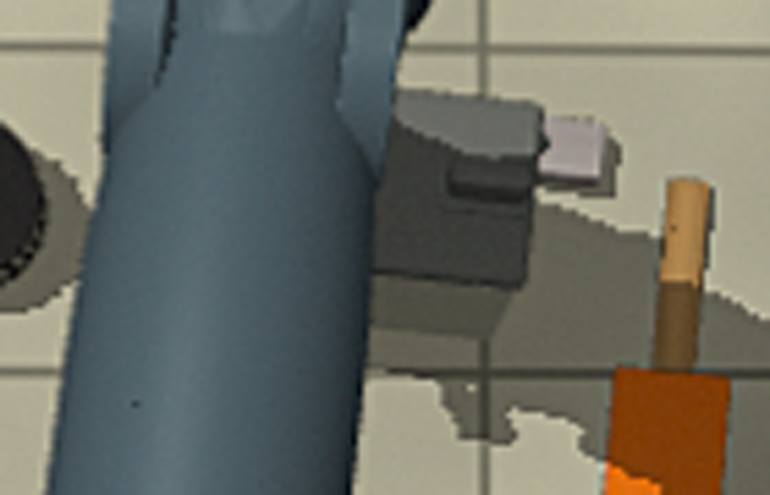

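```bash
python3 -m jog '[[0,0,-0.001,0,0,0,0],[0,0,-0.002,0,0,0,0],[0,0,-0.002,0,0,0,0],[0.5,0,-0.002,0,0,0,0],[1,0,-0.002,0,0,0,0],[1,0,-0.002,0,0,0,0],[1,0,-0.002,0,0,0,0],[1,0,-0.002,0,0,0,0],[1,0,-0.002,-0.03,0,0,0],[1,0,-0.002,-0.065,0,0,0]]'
python3 -m jog '[[1,0,-0.04,0,0,0,0],[1,0,-0.08,0,0,0,0],[1,0,-0.12,0,0,0,0],[1,0,-0.16,0,0,0,0],[1,0,-0.18,0,0,0,0],[1,0,-0.18,0,0,0,0]]' | grep pos
python3 - <<'E'
from h import *
tubfit(.61,-.065)
im,P=cloud("scene"); sat=cv2.cvtColor(im,cv2.COLOR_RGB2HSV)[...,1]
m=roi(P,.6,.75,-.22,.08,.024,.045)&(sat<45); m=cv2.morphologyEx(m.astype(np.uint8),cv2.MORPH_OPEN,np.ones((3,3)))>0
print(rect(P[m]))
# tub front wall (kerb-side) plane from scene; kerb far face is hidden side, so use wall x at z .06-.16
m=roi(P,.58,.72,-.15,.03,.05,.17); q=P[m]; A=np.c_[q[:,1]+.063,q[:,2]-.1,np.ones(len(q))]; print('wall',len(q),np.linalg.lstsq(A,q[:,0],rcond=None)[0])
K=calibration("scene"); 
cv2.imwrite('pics/c6.png',cv2.resize(im[225:345,240:400,::-1],None,fx=5,fy=5,interpolation=cv2.INTER_CUBIC))
E
```

```text
time_s: 16.85
eef_pos: [0.6244, -0.0115, 0.3372]
tcp_rot: [0.745, 0.667, -0.002, -0.003]
contact_force: [1.6, -0.4, 0.8]
finger_gap: 0.0854
grasp_force: 0.0
eef_pos: [0.443, 0.0087, 0.3402]
top 1706 [ 0.6157 -0.0632] 146 87 -0.113
scene 930 [ 0.6199 -0.0637] 145 91 -0.099
(array([ 0.67417847, -0.06539349]), 239.17825317382812, 40.735687255859375, np.float64(-0.10417793499588313))
wall 1630 [ 0.11764165 -0.00161284  0.65921695]
```

View pics/c6.png

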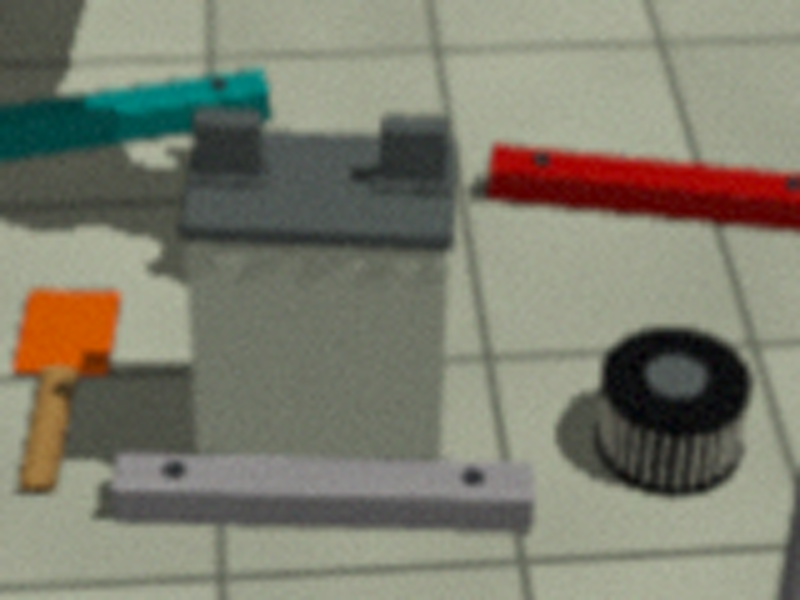

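```bash
python3 - <<'E'
from h import *
Q=[];W=[]
for i in range(6):
    im,P=cloud("scene")
    hsv=cv2.cvtColor(im,cv2.COLOR_RGB2HSV)
    Q.append(P[roi(P,.66,.72,-.17,.04,.008,.023)&(hsv[...,1]<60)]); W.append(P[roi(P,.62,.69,-.125,.0,.05,.17)])
def fit(q,z):
    k=np.ones(len(q),bool)
    for _ in range(6):
        A=np.c_[q[:,1]+.063,np.ones(len(q))]; s=np.linalg.lstsq(A[k],q[k,0],rcond=None)[0]; r=q[:,0]-A@s; k=abs(r-np.median(r[k]))<max(.0015,1.5*np.std(r[k]))
    return s,k.sum(),np.std(r[k])
q=np.concatenate(Q); w=np.concatenate(W)
f=fit(q,0); g=fit(w,0); print('kerb far',f,'wall',g); 
th=np.arctan(f[0][0])
for s in(.07,-.07): print('gap',s,((f[0]-g[0])@[s,1])*np.cos(th)-.03)
E
```

```text
kerb far (array([0.09952306, 0.69107189]), np.int64(1013), np.float64(0.0008402488191401789)) wall (array([0.11824052, 0.65917477]), np.int64(5354), np.float64(0.0008299665271640158))
gap 0.07 0.00043653529767840454
gap -0.07 0.0030440977371731792
```

```bash
python3 -c "
from cell import *
print(close_job())"
```

```text
the job is handed in; nothing more can be done
None
```

The job is handed in: I walked the tub to the kerb in three swings (left, right, left) and a final few-millimetre slide, and it stands flat and released, with camera-measured gaps of about 0.5 mm (left) and 3 mm (right), both inside the 6 mm limit; no verdict came back.

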